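# Slide the shaker platform home and close its catch

## Robot

A 6-joint arm with a two-finger parallel gripper is mounted at the origin on the work surface. World frame = base frame: x ahead of the robot, y to its left, z up, the work surface at z = 0. Lengths are in m, angles in rad, forces in N, time in s.
With the tool pointing down it reaches from about 0.25 to 0.8 m from the base axis. Payload 3.9 kg.
Tool frame: the origin (TCP) lies midway between the tips of the shut fingers; the grasp point (between the pads) lies 19 mm behind it; x points along the fingers, z is the direction in which the jaws open and shut, and the axes are right-handed (so a half turn about x gives the same grasp; the last joint's range is limited). The gripper opens to 85 mm and grips with 20 to 120 N. Pads are 22 mm wide; open, the fingers measure 114 mm over their backs; the gripper's body (76 mm by 85 mm) begins 54 mm behind the grasp point. The pads swing forward as they close: fully open they stand 13 mm farther back than shut.
Start: joints at [1.227, 0.26, -0.138, 1.173, 0, 1.571], TCP at [0.177, 0.494, 0.207] pointing down, gripper open.
Joint ranges: [-2.78, 2.78], [-0.83, 1.72], [-1.28, 1.37], [-1.9, 2.12], [-1.57, 1.48], [-3.14, 3.14]. Speed limits (rad/s): [2.57, 2.57, 3.14, 3.14, 3.14, 3.14].

## Interface

Orientations are given as a unit quaternion [x, y, z, w].
In Python, from bench import ctrl, vision, order, spotter gives the robot as it stands.
- The arm moves only by the tool play_rows, never from a script. Its argument "series" is one flat list of numbers, 7 for each row, row after row: the shift along the tool's x, y, z in m, then the turn, a rotation vector about the tool's x, y, z in rad, then the closure, from -1 (fully open) to 1 (shut). In form: [x, y, z, ax, ay, az, hand, x, y, z, ax, ay, az, hand, ...]. A call has 1 to 12 rows; each row is the pose to reach, as a shift and turn from the pose commanded when the call began, along the tool's axes at that moment; what a row does not reach only later rows make up. A row lasts 1/12 s, in which the tool goes at most 41.7 mm and 7.16 degrees, less where a joint would pass 70% of its speed; a pose out of reach is approached as far as the arm can. A call with a gripper value outside its range is refused whole. The fingers move at their own pace and stop on an object; "force" is the grip in N (left out, the last holds). Time passes only in rows, so rows that repeat a pose let the fingers close. It gives the time, the measured TCP pose, the force and the opening at its end, in the units of the state.
- ctrl.sense(): the state, without advancing time (a new reading comes with each control period).
- vision.capture(name): name is "side" or "top" or "wrist"; returns a dict with "color" (384x512x3 uint8, blue, green, red), "fx", "fy", "cx", "cy" (pixels), "k1" (the pictures are not rectified: a ray, as slopes to the right and down, at radius r is drawn at 1 + k1 r^2 times it, then the intrinsics apply), "R" (3x3) and "t" (3): a world point X has camera coordinates R X + t; the wrist camera has in their place "T_tool_cam" (4x4, takes a point from camera to tool coordinates, whose origin is the TCP and whose axes are the tool frame's). Camera axes: x right, y down, z forward; pixel columns grow to the right and rows downward; lengths in m; the calibration is good to about 2 mm. A picture is of the moment at which its call begins: read the wrist's pose just before it. There is no depth.
- order.hand_in(): hands the job in, once; it reports no verdict.
Trained networks look in a picture, given as the dict that the camera call returned (one of the last four; its "shot" number tells which), for a name from the list of things; names that differ only in an ending like _2 or _b are one class to them, and where a whole thing is asked for, a point or a joint stands for the part that bears it (a point fixed in the world has none). Each returns a list of dicts, best first, with "confidence" (0 to 1); they miss things now and then, are a little off and sometimes report something else, mostly with a low value. They report only what shows in the picture. A call takes as long as a camera call.
- spotter.find_in(picture, query): "point" ([column, row] in pixels, amid what is visible of it).
- spotter.masks_of(picture, query): "mask" (384x512 bool, what is visible of it) and "point" ([column, row] in pixels, amid what is visible of it).
- spotter.mark_of(picture, query): "point" ([column, row] in pixels: a listed point, or the origin of a listed thing).
The state is a dict: "time": time; "joint_pos": joint angles; "qvel": joint speeds; "joint_efforts": joint torques, N m; "eef_pos": TCP position; "orientation": TCP orientation; "force": force on the tool from outside, world axes, zero at the start; "torque": the same for the moment, N m; "finger_gap": opening from 0.0 (shut) to 1.0 (fully open).
Only numpy, scipy, OpenCV 4.12 (cv2) and the standard library are available. Lean on these libraries where they do the work, as an engineer would, in place of code of your own. Each camera call takes 0.05 s, during which the arm holds its last target.

## Task

With a fingertip, push the loaded platform along the rails of the orbital shaker until you feel it drop into the locating notches and it sits down level, then push the red-knobbed catch lever fully across behind the platform's edge. Only push: do not lift or tip the platform, do not touch the Petri dishes standing on it, and leave everything else on the bench where it is.

Things in the scene. Friction and masses are not known exactly. Their poses are not given: they have to be found in the camera images.
- shaker: Orbital shaker fixed to the bench: white housing 300 mm (x) by 270 mm (y), 74 mm high. Origin: on the bench under its centre; z up; its +x is the way the platform slides in, +y is the side of the blue control panel. On top a carriage 290 x 212 mm with side guides at y = +-102 mm (tops at 122 mm, 2 mm play to the platform) and a stop flange behind (inner face x = 141 mm, top 120 mm).
- rail_notch (a point): A notch of the rails: the point in the mouth, level with the rail top (103 mm above the bench), at x = -35, y = 85 mm from the shaker's origin; axes as the shaker's. Two steel rails run along x at y = +-85 mm; each has notches at x = -35 and +115 mm, 15 mm long and 8 mm deep.
- tray: The platform: loose aluminium board with blue mat, 260 (x) by 200 mm, 6 mm thick, about 0.85 kg. Origin: centre of its underside; axes as the shaker's. Starts 60 to 100 mm short of home (towards -x). Sliding: origin 114 mm above the bench, takes 1 to 4 N. At home it drops 8 mm to 106 mm, origin within 2.5 mm of the shaker's x = 0, and stops hard against the notch walls.
- tray_foot (a point): Underside of one of the platform's four white round feet, 11 mm below the board, at x = 115, y = 85 mm from the platform's origin (the others at x = -35 and 115, y = +-85 mm). Feet are 10 mm long in x, run on the rails and drop into the notches. Above the board's inner end stand two clamped, capped flasks (x = 90, y = +-52 mm, tops 112 mm over the underside).
- tray_edge (a point): Middle of the outer face of the platform's upturned pushing edge: an upright aluminium flange 196 mm wide, 3 mm thick, from the board to 26 mm above its underside. The point lies at x = -130, y = 0, z = 16 mm from the platform's origin; the face looks to the shaker's -x. Other rims are 12 to 16 mm high. While the board overhangs, some 4 N down on this edge tips it.
- catch (a joint): Angle (rad) of the catch, a flat steel lever 65 mm long, 14 mm wide, on an upright pivot at x = -142, y = 125 mm from the shaker's origin, top 122 mm above the bench. 0 = open, pointing to the shaker's -x (starts at 0 to 0.15); grows anticlockwise from above to 1.571 = closed, at its stop, pointing to -y close behind the pushing edge. Stays where left. Cannot close unless the platform is home.
- catch_knob (a point): Red upright knob at the free end of the catch lever, 14 mm in diameter, 65 mm from the pivot; this point on its axis is 136 mm above the bench, its top 150 mm, the lever's top 122 mm. Its x axis points to the pivot. About 1 N moves it.
- dishes_a: Two stacked lidded Petri dishes, 91 mm in diameter, 31 mm high, standing loose on the platform (on its -y half). Origin: centre of the underside. Not to be touched.
- dishes_b: One lidded Petri dish, 91 mm in diameter, 15.5 mm high, standing loose on the platform (on its +y half). Origin: centre of the underside. Not to be touched.
- dish_stack: Bystander: stack of four lidded Petri dishes on the bench, 91 mm in diameter, 62 mm high. Origin: centre of the underside.
- tip_box: Bystander: yellow box of pipette tips, 122 x 82 mm, 87 mm high with its raised clear lid. Origin: centre of the underside.
- reagent_bottle: Bystander: bottle with a blue cap, 70 mm in diameter, 150 mm tall. Origin: centre of the underside.
- pipette: Bystander: micropipette lying on the bench, about 256 mm long along its x axis, 34 mm wide, 30 mm high. Origin: bench level near its middle.
- tube_rack: Bystander: stainless test-tube rack, 210 x 70 mm, 104 mm high with the capped tubes. Origin: centre of the underside.

How it is judged:
By the outcome, as a careful person would: the job done as asked, in the order asked, and still so for the second after the job is handed in, with the robot touching nothing.
It also fails if it takes over 53 s, if anything falls off the work surface, if the arm or the gripper's body presses on something with over 40 N, if the wrist force passes 120 N, or if a joint passes its speed limit or range.

## Working session

There is one attempt and no reset: what is moved stays moved. The work goes in short steps, Python scripts to look and compute and a tool call to move; the robot and the scene stay as the last step left them, time stands still between calls to the robot, and variables do not carry over. Pictures are saved under pics/ and viewed, and the job is handed in when it is done.

Besides the shell and the picture viewer there is one more tool, called after ">>>" as name(argument=value, ...) on one line, values as JSON. play_rows: Moves the arm, as the interface text tells. Its arguments: {"type":"object","properties":{"series":{"type":"array","items":{"type":"number"}},"force":{"type":"number"}},"required":["series"]}

```bash
ls; mkdir -p pics; python3 - <<'E'
from bench import ctrl, vision, order, spotter
import cv2,pickle
print(ctrl.sense())
D={}
for n in ["side","top","wrist"]:
    p=vision.capture(n); cv2.imwrite(f"pics/{n}0.png",p["color"]); D[n]=p
    print(n,{k:v for k,v in p.items() if k!="color"})
    for q in ["shaker","rail_notch","tray","tray_foot","tray_edge","catch","catch_knob","dishes_a","dishes_b"]:
        r=spotter.mark_of(p,q); print(q,[([round(float(v),1) for v in a["point"]],round(float(a["confidence"]),2)) for a in r][:5])
pickle.dump(D,open("d0.pkl","wb"))
E
```

```text
pics
{'time': 0.0, 'joint_pos': array([ 1.22700876e+00,  2.60649524e-01, -1.39373473e-01,  1.17270656e+00,
        1.21858635e-05,  1.57082086e+00]), 'qvel': array([-1.36492559e-03,  7.47897694e-04,  1.68123170e-05,  1.35075456e-03,
        5.11285697e-05,  1.36537152e-03]), 'joint_efforts': array([-1.23948354e-03, -4.05670273e+01,  2.53927445e+01,  1.87291688e-02,
       -4.00318058e-04,  1.54409125e-07]), 'eef_pos': array([0.17670323, 0.49359123, 0.20638137]), 'orientation': array([-0.40748976,  0.57872162,  0.40670975,  0.57759896]), 'force': array([-0.24661432,  0.19809987, -0.52208628]), 'torque': array([-0.07244739, -0.01912066, -0.04371378]), 'finger_gap': 0.9989335476007022}
side {'fx': 490.91609927049484, 'fy': 490.91609927049484, 'cx': 254.3288680970885, 'cy': 199.63024595314585, 'k1': -0.21135700168778881, 'R': array([[ 0.9307361 , -0.36566874, -0.00408483],
       [-0.21818339, -0.54630837, -0.80866753],
       [ 0.29347286,  0.75354731, -0.58825177]]), 't': array([-0.48455629,  0.21975435,  1.56250961]), 'shot': 1}
shaker [([271.1, 220.1], 0.95)]
rail_notch [([252.5, 199.8], 0.87)]
tray [([284.0, 204.7], 0.75)]
tray_foot [([251.0, 187.9], 0.69)]
tray_edge [([289.9, 224.1], 0.64), ([264.0, 329.4], 0.35)]Traceback (most recent call last):
  File "<stdin>", line 9, in <module>
ValueError: it knows: catch_knob, dish_stack, dishes, pipette, rail_notch, reagent_bottle, shaker, tip_box, tray, tray_edge, tray_foot, tube_rack
```

```bash
python3 - <<'E'
from bench import ctrl, vision, order, spotter
import cv2,pickle
D={}
for n in ["side","top","wrist"]:
    p=vision.capture(n); cv2.imwrite(f"pics/{n}0.png",p["color"]); D[n]=p
    if n!="side":print(n,{k:v for k,v in p.items() if k!="color"})
    for q in ["shaker","rail_notch","tray","tray_foot","tray_edge","catch_knob","dishes"]:
        r=spotter.mark_of(p,q); print(q,[([round(float(v),1) for v in a["point"]],round(float(a["confidence"]),2)) for a in r][:5])
pickle.dump(D,open("d0.pkl","wb"))
print(ctrl.sense()["time"])
E
```

```text
shaker [([270.3, 217.1], 0.67)]
rail_notch [([255.4, 200.5], 0.87), ([352.3, 306.7], 0.71)]
tray []
tray_foot [([253.9, 190.3], 0.59)]
tray_edge [([293.6, 226.2], 0.9)]
catch_knob [([254.3, 225.1], 0.45), ([235.4, 187.1], 0.23)]
dishes [([295.5, 201.6], 0.7), ([267.1, 207.5], 0.63), ([254.6, 201.4], 0.17)]
top {'fx': 456.97825393021833, 'fy': 456.97825393021833, 'cx': 260.9540199953537, 'cy': 180.0521971595162, 'k1': -0.08702954459236666, 'R': array([[ 0.01447266, -0.99986426, -0.00787391],
       [-0.98647963, -0.0129924 , -0.16336813],
       [ 0.16324366,  0.01013183, -0.98653376]]), 't': array([0.02030474, 0.53521475, 1.307447  ]), 'shot': 3}
shaker [([189.8, 127.2], 0.56)]
rail_notch [([263.2, 174.8], 0.94)]
tray [([289.4, 149.6], 0.76)]
tray_foot [([239.8, 170.6], 0.91)]
tray_edge [([333.1, 158.0], 0.62)]
catch_knob [([405.7, 229.1], 0.71), ([318.2, 198.0], 0.61)]
dishes [([287.3, 134.3], 0.7), ([280.7, 166.4], 0.65)]
wrist {'fx': 315.01094773798803, 'fy': 315.01094773798803, 'cx': 253.02435585304482, 'cy': 190.22219013039575, 'k1': -0.05314898327259356, 'T_tool_cam': array([[ 3.29371203e-04, -2.86256020e-01,  9.58153110e-01,
        -1.66896907e-01],
       [ 2.34273494e-04, -9.58153114e-01, -2.86256102e-01,
         7.26220576e-02],
       [ 9.99999918e-01,  3.18754394e-04, -2.48525845e-04,
         6.86802505e-04],
       [ 0.00000000e+00,  0.00000000e+00,  0.00000000e+00,
         1.00000000e+00]]), 'shot': 4}
shaker []
rail_notch []
tray []
tray_foot []
tray_edge []
catch_knob []
dishes []
1.5
```

View pics/side0.png

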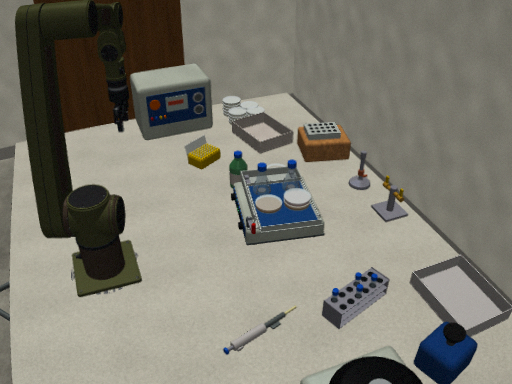

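View pics/top0.png

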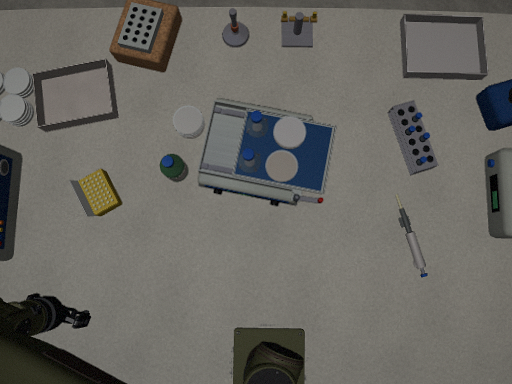

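View pics/wrist0.png

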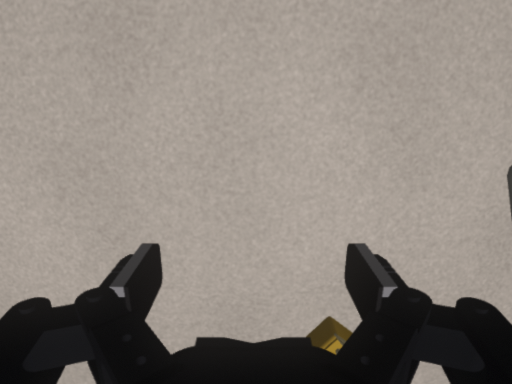

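```bash
python3 - <<'E'
import cv2,pickle
D=pickle.load(open("d0.pkl","rb"))
c=D["top"]["color"][90:215,185:345]; cv2.imwrite("pics/topz.png",cv2.resize(c,None,fx=5,fy=4.8*5/4.8/1.04,interpolation=cv2.INTER_CUBIC)[:600])
c=D["side"]["color"][140:260,215:340]; cv2.imwrite("pics/sidez.png",cv2.resize(c,None,fx=5,fy=5,interpolation=cv2.INTER_CUBIC))
E
```

```text
(no output)
```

View pics/topz.png

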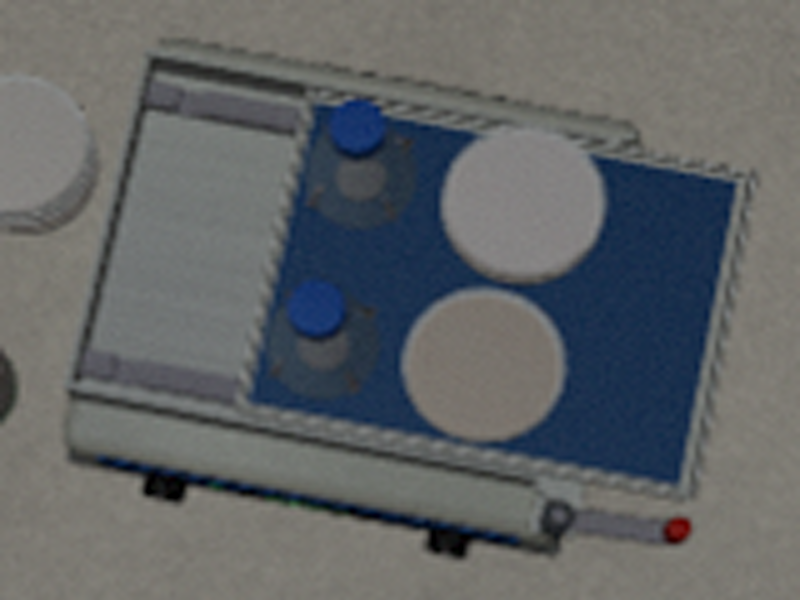

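View pics/sidez.png

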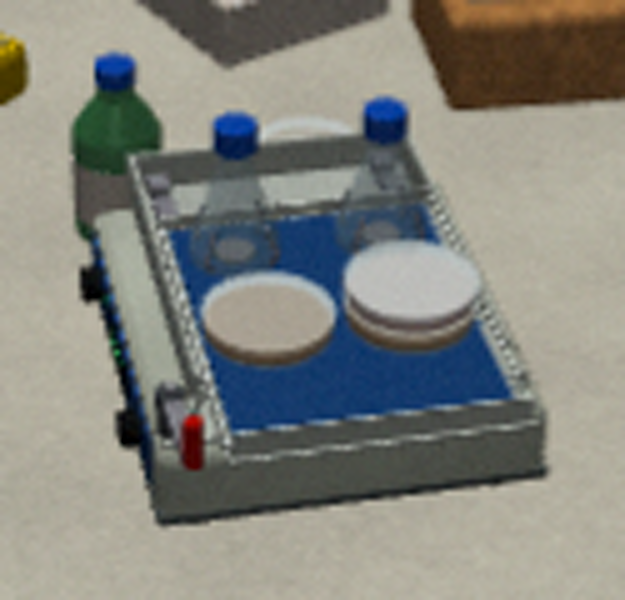

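```bash
cat > h.py <<'E'
import numpy as np
from scipy.spatial.transform import Rotation as Rn
def proj(p,X,R=None,t=None):
    R=p["R"] if R is None else R; t=p["t"] if t is None else t
    c=np.atleast_2d(X)@R.T+t
    s=c[:,:2]/c[:,2:]; r2=(s**2).sum(1,keepdims=True); s=s*(1+p["k1"]*r2)
    return s*[p["fx"],p["fy"]]+[p["cx"],p["cy"]]
def wristRt(p,st):
    Rt=Rn.from_quat(st["orientation"]).as_matrix(); T=p["T_tool_cam"]
    Rc=Rt@T[:3,:3]; tc=Rt@T[:3,3]+st["eef_pos"]
    return Rc.T,-Rc.T@tc
def sh2w(q,P):
    P=np.atleast_2d(P).astype(float); c,s=np.cos(q[2]),np.sin(q[2])
    return np.c_[q[0]+c*P[:,0]-s*P[:,1],q[1]+s*P[:,0]+c*P[:,1],P[:,2]]
E
cat > fit.py <<'E'
import pickle,numpy as np
from h import *
from scipy.optimize import least_squares
D=pickle.load(open("d0.pkl","rb"))
tz=lambda a,b:(a/5+185,b/4.8077+90)
sz=lambda a,b:(a/5+215,b/5+140)
def model(q):
    s,th=-q[3],q[4]
    k=[-.142-.065*np.cos(th),.125-.065*np.sin(th)]
    P={"piv":[-.142,.125,.126],"knob":k+[.150],"fl1":[.09+s,-.052,.226],"fl2":[.09+s,.052,.226],
     "e1":[-.13+s,-.098,.140],"e2":[-.13+s,.098,.140],"st1":[.141,-.102,.12],"st2":[.141,.102,.12]}
    return {a:sh2w(q,b)[0] for a,b in P.items()}
ob=[("top","piv",tz(556,515)),("top","knob",tz(679,527)),("top","fl1",tz(357,126)),("top","fl2",tz(316,306)),
("top","e1",tz(748,180)),("top","e2",tz(690,492)),("top","st1",tz(152,62)),("top","st2",tz(76,385)),
("side","fl1",sz(384,106)),("side","fl2",sz(236,121)),("side","knob",sz(193,420)),("side","st2",sz(130,156)),("side","st1",sz(408,137))]
def res(q):
    m=model(q); r=[proj(D[c],m[n])[0]-o for c,n,o in ob]
    return np.array(r)
if __name__=="__main__":
    r=least_squares(lambda q:res(q).ravel(),[.45,0,1.4,.08,.1],loss="soft_l1")
    print(r.x,np.degrees(r.x[2]))
    for (c,n,o),e in zip(ob,res(r.x)): print(c,n,e.round(1))
    print({k:v.round(3) for k,v in model(r.x).items()})
E
python3 fit.py
```

```text
[0.62170487 0.04190453 1.37563631 0.08044807 0.09652059] 78.81815495577446
top piv [0.8 1.2]
top knob [0.7 0.3]
top fl1 [-0.4 -0.2]
top fl2 [-0.6  0.3]
top e1 [ 2.1 -2. ]
top e2 [0.8 0.9]
top st1 [ 0.4 -1. ]
top st2 [-0.8 -0.2]
side fl1 [ 0.1 -0.7]
side fl2 [-0.4 -0.8]
side knob [ 0.1 -0.8]
side st2 [ 0.5 -0.5]
side st1 [-1.3 -2.1]
{'piv': array([ 0.472, -0.073,  0.126]), 'knob': array([ 0.465, -0.138,  0.15 ]), 'fl1': array([0.675, 0.041, 0.226]), 'fl2': array([0.573, 0.061, 0.226]), 'e1': array([ 0.677, -0.184,  0.14 ]), 'e2': array([ 0.485, -0.146,  0.14 ]), 'st1': array([0.749, 0.16 , 0.12 ]), 'st2': array([0.549, 0.2  , 0.12 ])}
```

```bash
python3 - <<'E'
from bench import ctrl
import numpy as np
from h import *
s=ctrl.sense(); R=Rn.from_quat(s["orientation"]).as_matrix(); print(R.round(3)); print(np.arctan2(s["eef_pos"][1],s["eef_pos"][0]))
q=[0.6217,0.0419,1.3756]
for n,P in {"prepush":[-.13-.0804-.045,0,.15],"home":[-.13,0,.13],"knob":[-.2067,.1187,.136]}.items():print(n,sh2w(q,P))
ex=np.array([np.cos(q[2]),np.sin(q[2]),0]);ez=np.array([0,0,1.]);ey=np.cross(ez,ex)
for sg in(1,-1):
    T=np.c_[-ez,-sg*ex,np.cross(-ez,-sg*ex)]
    print(sg,T.round(3), "rotvec tool",Rn.from_matrix(R.T@T).as_rotvec())
E
```

```text
[[-0.    -0.941  0.337]
 [-0.     0.337  0.941]
 [-1.     0.    -0.   ]]
1.2270320453268537
prepush [[ 0.57216284 -0.20864985  0.15      ]]
home [[ 0.59648531 -0.08563125  0.13      ]]
knob [[ 0.46516281 -0.13785174  0.136     ]]
1 [[-0.    -0.194 -0.981]
 [-0.    -0.981  0.194]
 [-1.    -0.     0.   ]] rotvec tool [-1.71936784e+00  2.06317931e-06 -5.38688390e-05]
-1 [[-0.     0.194  0.981]
 [-0.     0.981 -0.194]
 [-1.     0.     0.   ]] rotvec tool [ 1.42222481e+00 -5.17248872e-05 -1.98106584e-06]
```

>>> play_rows(series=[-0.03,0,0,0.05,0,0,1,-0.06,-0.015,-0.014,0.15,0,0,1,-0.09,-0.04,-0.036,0.27,0,0,1,-0.095,-0.067,-0.061,0.39,0,0,1,-0.095,-0.094,-0.086,0.51,0,0,1,-0.095,-0.121,-0.11,0.63,0,0,1,-0.095,-0.148,-0.135,0.75,0,0,1,-0.095,-0.175,-0.16,0.87,0,0,1,-0.095,-0.203,-0.185,0.99,0,0,1,-0.095,-0.23,-0.21,1.11,0,0,1,-0.095,-0.258,-0.235,1.23,0,0,1,-0.095,-0.285,-0.26,1.35,0,0,1])

```text
time: 2.5
eef_pos: [0.3581, 0.1517, 0.3025]
orientation: [0.046, 0.705, -0.045, 0.706]
force: [0.4, 0.1, 0.6]
finger_gap: 0.002
```

```bash
cat > rel.py <<'E'
import sys,numpy as np
from bench import ctrl
from h import *
# usage: world x y z target -> tool delta ; tool y toward yaw
s=ctrl.sense(); R=Rn.from_quat(s["orientation"]).as_matrix()
print("t",s["time"],"pos",s["eef_pos"].round(4),"F",s["force"].round(2),"gap",round(s["finger_gap"],3))
t=np.array([float(v) for v in sys.argv[1:4]]); yaw=float(sys.argv[4])
ex=np.array([np.cos(yaw),np.sin(yaw),0]);ez=np.array([0,0,1.])
T=np.c_[-ez,ex,np.cross(-ez,ex)]
print("d",(R.T@(t-s["eef_pos"])).round(4),"rot",Rn.from_matrix(R.T@T).as_rotvec().round(4)); print(s["joint_pos"].round(2))
E
python3 rel.py .56 -.225 .30 1.3756
```

```text
t 2.5 pos [0.3581 0.1517 0.3025] F [0.41 0.05 0.64] gap 0.002
d [ 0.0025 -0.3477  0.2486] rot [ 0.0664  0.0008 -0.0005]
[ 0.4  -0.   -0.2   1.37  0.    2.1 ]
```

>>> play_rows(series=[0,-0.027,0.019,0.03,0,0,1,0,-0.055,0.039,0.067,0,0,1,0,-0.085,0.061,0.067,0,0,1,0,-0.115,0.082,0.067,0,0,1,0,-0.145,0.104,0.067,0,0,1,0,-0.175,0.125,0.067,0,0,1,0,-0.205,0.147,0.067,0,0,1,0,-0.235,0.168,0.067,0,0,1,0.002,-0.265,0.19,0.067,0,0,1,0.002,-0.295,0.211,0.067,0,0,1,0.002,-0.325,0.232,0.067,0,0,1,0.002,-0.348,0.249,0.067,0,0,1])

```text
time: 3.5
eef_pos: [0.5629, -0.2253, 0.2997]
orientation: [0.067, 0.704, -0.068, 0.704]
force: [0.7, 0.3, -0.0]
finger_gap: 0.004
```

```bash
cat > look.py <<'E'
import sys,cv2,pickle
from bench import ctrl,vision,spotter
n=sys.argv[1]; tag=sys.argv[2]
s=ctrl.sense(); p=vision.capture(n); cv2.imwrite(f"pics/{tag}.png",p["color"]); pickle.dump((s,p),open(f"{tag}.pkl","wb"))
print(s["time"],s["eef_pos"].round(4),s["orientation"].round(4),s["force"].round(2),s["qvel"].round(3))
for q in sys.argv[3:]:
    print(q,[([round(float(v),1) for v in a["point"]],round(float(a["confidence"]),2)) for a in spotter.mark_of(p,q)][:4])
E
python3 look.py wrist w1 catch_knob tray_edge
```

```text
3.5 [ 0.5629 -0.2253  0.2997] [ 0.0674  0.7038 -0.0678  0.7039] [ 0.65  0.34 -0.01] [-0.351  0.502  0.768  0.277  0.018 -0.352]
catch_knob [([140.2, 100.9], 0.84)]
tray_edge []
```

View pics/w1.png

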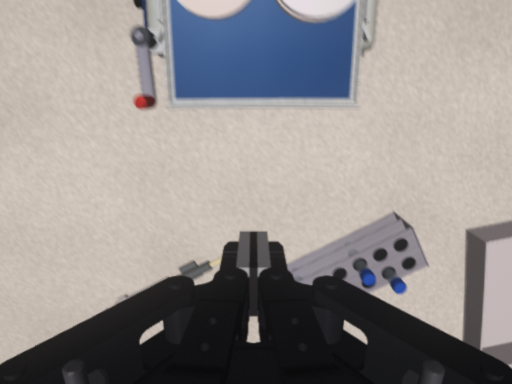

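```bash
python3 look.py wrist w2; python3 look.py wrist w3 catch_knob tray_edge; python3 - <<'E'
import cv2
c=cv2.imread("pics/w3.png")[0:130,110:385]; cv2.imwrite("pics/w3z.png",cv2.resize(c,None,fx=2.9,fy=4,interpolation=cv2.INTER_CUBIC))
E
```

```text
3.65 [ 0.5626 -0.2243  0.2988] [ 0.0682  0.7043 -0.0678  0.7033] [-0.26  0.01  0.39] [ 0.034 -0.044 -0.037  0.017  0.013  0.003]
3.7 [ 0.5619 -0.2229  0.2994] [ 0.0678  0.7044 -0.0672  0.7034] [-0.47 -0.49  0.04] [ 0.026 -0.035 -0.024  0.006  0.002 -0.   ]
catch_knob [([144.4, 106.3], 0.98)]
tray_edge [([261.8, 107.6], 0.87)]
```

View pics/w3z.png

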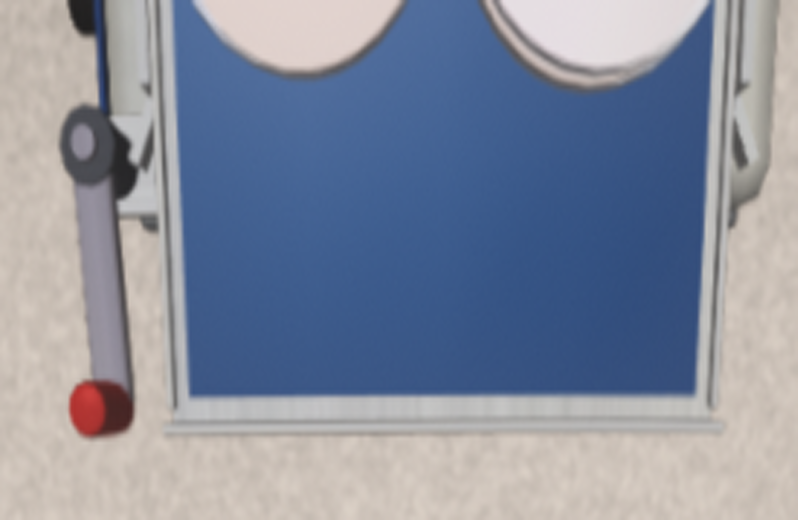

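```bash
cat >> h.py <<'E'
def back(p,uv,z,R=None,t=None):
    import cv2
    R=p["R"] if R is None else R; t=p["t"] if t is None else t
    K=np.array([[p["fx"],0,p["cx"]],[0,p["fy"],p["cy"]],[0,0,1]])
    n=cv2.undistortPoints(np.array([[uv]],float),K,np.array([p["k1"],0,0,0.]))[0,0]
    d=R.T@np.array([n[0],n[1],1]); o=-R.T@t
    return o+d*(z-o[2])/d[2]
E
python3 - <<'E'
import pickle
from h import *
from bench import ctrl
s,p=pickle.load(open("w3.pkl","rb")); R,t=wristRt(p,s)
q=[0.6217,0.0419,1.3756]
c,sn=np.cos(q[2]),np.sin(q[2])
for n,uv,z in [("e+",(167.6,107),.14),("e-",(359,106.8),.14),("mark",(261.8,107.6),.13),("knobtop",(140.3,102),.15),("piv",(139.3,35),.13)]:
    X=back(p,uv,z,R,t); d=X[:2]-q[:2]; print(n,X.round(4),"sh",(c*d[0]+sn*d[1]).round(4),(-sn*d[0]+c*d[1]).round(4))
E
```

```text
e+ [ 0.4895 -0.144   0.14  ] sh -0.208 0.0936
e- [ 0.6795 -0.1804  0.14  ] sh -0.2068 -0.0998
mark [ 0.5829 -0.1633  0.13  ] sh -0.2088 -0.0017
knobtop [ 0.467  -0.1343  0.15  ] sh -0.2028 0.1176
piv [ 0.4769 -0.0706  0.13  ] sh -0.1385 0.1202
```

```bash
python3 rel.py 0.5783 -0.1940 .122 1.379
```

```text
t 3.85 pos [ 0.5615 -0.2214  0.3006] F [-0.48  0.62  0.52] gap -0.002
d [0.1786 0.03   0.0114] rot [ 0.0028 -0.0001 -0.0003]
[-0.38  0.39  0.29  1.47  0.    1.38]
```

>>> play_rows(series=[0.015,0,0.003,0,0,0,1,0.035,0,0.006,0,0,0,1,0.06,0,0.01,0,0,0,1,0.085,0,0.011,0,0,0,1,0.11,0,0.011,0,0,0,1,0.135,0,0.011,0,0,0,1,0.155,0.005,0.011,0,0,0,1,0.17,0.012,0.011,0,0,0,1,0.178,0.02,0.011,0,0,0,1,0.178,0.027,0.011,0,0,0,1,0.178,0.03,0.011,0,0,0,1,0.178,0.03,0.011,0,0,0,1])

```text
time: 4.85
eef_pos: [0.5796, -0.1941, 0.1238]
orientation: [0.066, 0.703, -0.067, 0.705]
force: [-0.6, -0.6, 0.2]
finger_gap: 0.001
```

```bash
python3 rel.py 0.5845 -0.1622 .122 1.379; python3 look.py wrist w4;python3 look.py side s4;  python3 - <<'E'
import cv2
c=cv2.imread("pics/s4.png")[130:270,200:380]; cv2.imwrite("pics/s4z.png",cv2.resize(c,None,fx=4,fy=4,interpolation=cv2.INTER_CUBIC))
E
```

```text
t 4.85 pos [ 0.5796 -0.1941  0.1238] F [-0.57 -0.58  0.17] gap 0.001
d [ 0.0018  0.0323 -0.0012] rot [0.0037 0.0025 0.0002]
[-0.32  0.45 -0.08  1.05  0.    1.44]
4.85 [ 0.5796 -0.1941  0.1238] [ 0.0663  0.7031 -0.0666  0.7048] [-0.57 -0.58  0.17] [-0.016  0.002  0.014 -0.002 -0.01  -0.009]
4.9 [ 0.5797 -0.1948  0.1239] [ 0.0663  0.703  -0.0669  0.705 ] [ 0.07 -0.78  0.47] [-0.012  0.003  0.004 -0.001 -0.004 -0.002]
```

View pics/w4.png

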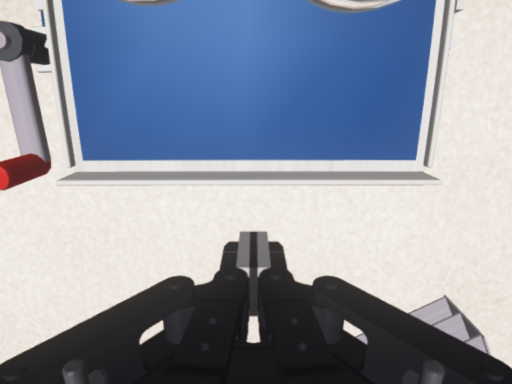

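View pics/s4z.png

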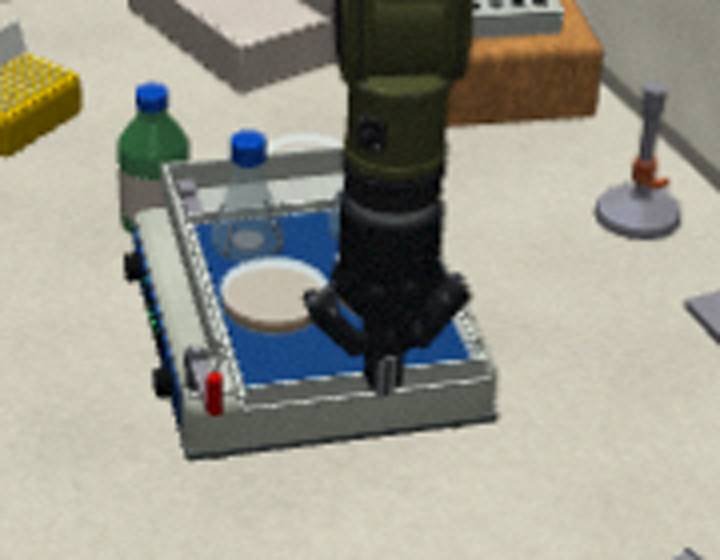

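>>> play_rows(series=[0.001,0.004,-0.001,0,0,0,1,0.001,0.01,-0.001,0,0,0,1,0.001,0.014,-0.001,0,0,0,1,0.001,0.017,-0.001,0,0,0,1,0.001,0.019,-0.001,0,0,0,1,0.001,0.021,-0.001,0,0,0,1,0.001,0.023,-0.001,0,0,0,1,0.001,0.026,-0.001,0,0,0,1,0.001,0.029,-0.001,0,0,0,1,0.001,0.032,-0.001,0,0,0,1,0.001,0.035,-0.001,0,0,0,1,0.001,0.038,-0.001,0,0,0,1])

```text
time: 5.95
eef_pos: [0.5848, -0.1573, 0.1212]
orientation: [0.067, 0.704, -0.067, 0.704]
force: [0.1, -0.2, 0.3]
finger_gap: -0.0
```

```bash
python3 look.py wrist w5
```

```text
5.95 [ 0.5848 -0.1573  0.1212] [ 0.0671  0.7039 -0.0671  0.7039] [ 0.11 -0.16  0.27] [ 0.059 -0.005 -0.008 -0.005  0.     0.061]
```

View pics/w5.png

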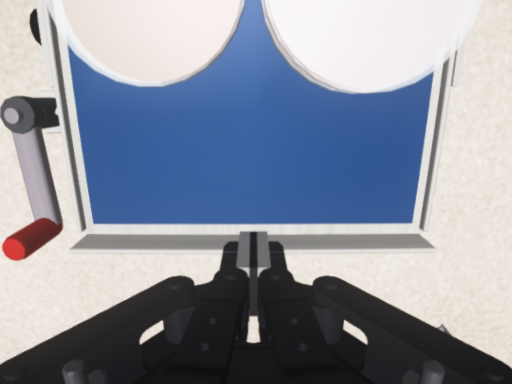

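>>> play_rows(series=[0,0.003,0,0,0,0,1,0,0.006,0,0,0,0,1,0,0.009,0,0,0,0,1,0,0.012,0,0,0,0,1,0,0.015,0,0,0,0,1,0,0.018,0,0,0,0,1,0,0.021,0,0,0,0,1,0,0.024,0,0,0,0,1,0,0.027,0,0,0,0,1,0,0.03,0,0,0,0,1,0,0.033,0,0,0,0,1,0,0.035,0,0,0,0,1])

```text
time: 7.0
eef_pos: [0.5914, -0.1229, 0.1212]
orientation: [0.067, 0.704, -0.067, 0.704]
force: [-1.2, -0.4, -0.2]
finger_gap: -0.0
```

```bash
python3 look.py wrist w6
```

```text
7.0 [ 0.5914 -0.1229  0.1212] [ 0.067   0.7039 -0.067   0.7039] [-1.24 -0.44 -0.16] [ 0.036  0.001 -0.002  0.001 -0.003  0.036]
```

View pics/w6.png

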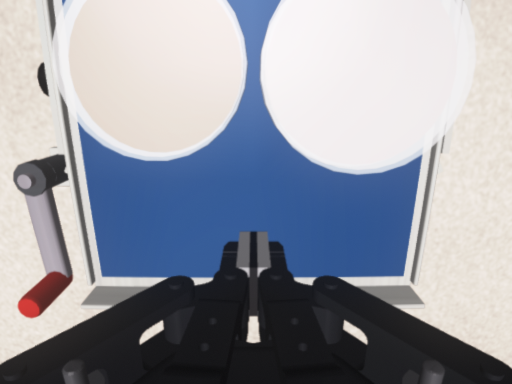

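```bash
python3 look.py side s6; python3 look.py top t6; python3 - <<'E'
import cv2
c=cv2.imread("pics/s6.png")[130:270,200:380]; cv2.imwrite("pics/s6z.png",cv2.resize(c,None,fx=4,fy=4,interpolation=cv2.INTER_CUBIC))
c=cv2.imread("pics/t6.png")[90:230,185:365]; cv2.imwrite("pics/t6z.png",cv2.resize(c,None,fx=4,fy=4,interpolation=cv2.INTER_CUBIC))
E
```

```text
7.05 [ 0.5915 -0.1226  0.1212] [ 0.067   0.7039 -0.0668  0.7039] [-0.05 -0.33  0.5 ] [-0.007 -0.001  0.    -0.002 -0.003 -0.009]
7.1 [ 0.5914 -0.1229  0.1212] [ 0.0669  0.7039 -0.0669  0.7039] [-0.   -0.27 -0.1 ] [-0.006 -0.002 -0.     0.    -0.006 -0.003]
```

View pics/s6z.png

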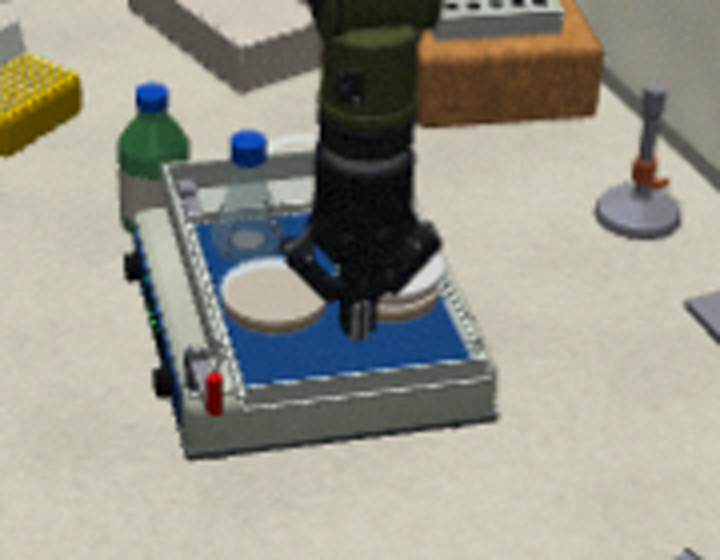

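View pics/t6z.png

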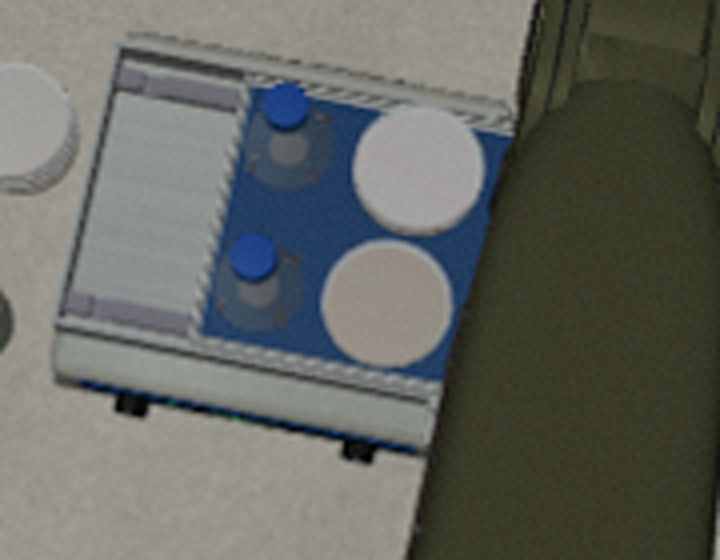

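```bash
python3 - <<'E'
import pickle
from h import *
for f in ("s4","s6"):
    s,p=pickle.load(open(f+".pkl","rb"))
    for dz in(-.0,.02,.04,.06): print(f,dz,proj(p,s["eef_pos"]+[0,0,dz]).round(1))
s,p=pickle.load(open("w6.pkl","rb"))
R,t=wristRt(p,s); print(proj(p,s["eef_pos"],R,t), s["joint_pos"])
D=pickle.load(open("d0.pkl","rb")); print(proj(D["side"],[.17670323, 0.49359123, 0.20638137]))
E
```

```text
s4 -0.0 [[295.  231.8]]
s4 0.02 [[295.3 226.8]]
s4 0.04 [[295.6 221.7]]
s4 0.06 [[295.9 216.5]]
s6 -0.0 [[288.7 218.2]]
s6 0.02 [[288.9 213.3]]
s6 0.04 [[289.2 208.3]]
s6 0.06 [[289.4 203.2]]
[[252.56226385 229.44343061]] [-2.04869034e-01  4.39467505e-01 -9.63643190e-02  1.03496808e+00
  7.91960992e-05  1.55574621e+00]
[[124.87388843 133.70657994]]
```

```bash
python3 - <<'E'
import cv2
c=cv2.imread("pics/w6.png")[200:330,60:450]; cv2.imwrite("pics/w6z.png",cv2.resize(c,None,fx=2,fy=4,interpolation=cv2.INTER_CUBIC))
c=cv2.imread("pics/w4.png")[150:200,40:460]; cv2.imwrite("pics/w4z.png",cv2.resize(c,None,fx=1.9,fy=6,interpolation=cv2.INTER_CUBIC))
E
```

```text
(no output)
```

View pics/w6z.png

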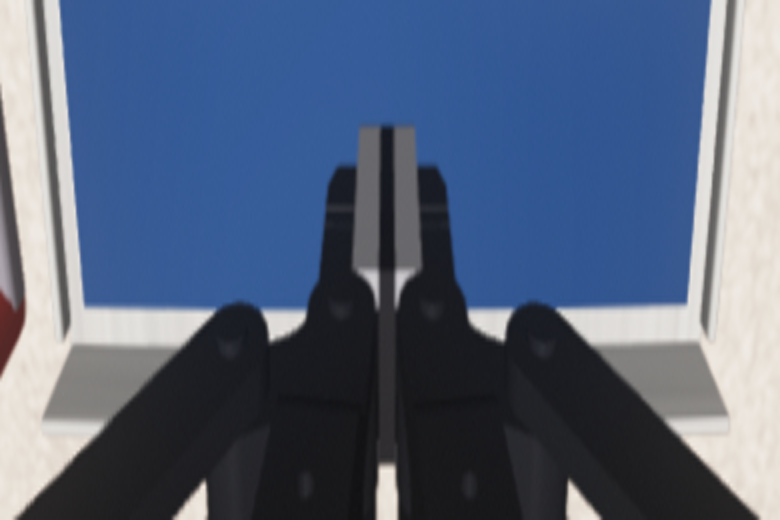

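View pics/w4z.png

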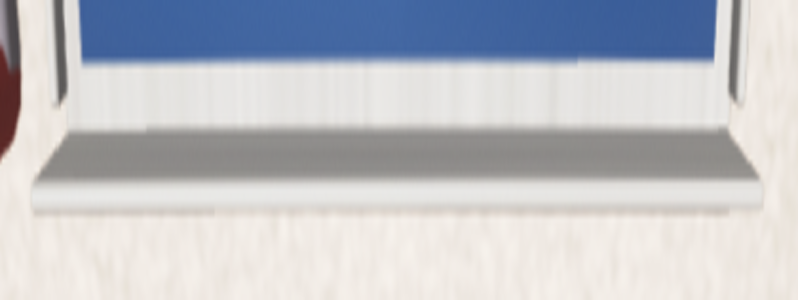

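```bash
python3 - <<'E'
import pickle
from h import *
from scipy.optimize import brentq
for f,a,b in(("w3",(167.6,107.2),(359,106.9)),("w4",(57.4,184.5),(441,184.5)),("w6",(81.5,307.5),(424,307.5))):
    s,p=pickle.load(open(f+".pkl","rb"));R,t=wristRt(p,s)
    w=lambda z:np.linalg.norm(back(p,a,z,R,t)-back(p,b,z,R,t))-.196
    z=brentq(w,0,.25); print(f,z,(back(p,a,z,R,t)+back(p,b,z,R,t))/2,(back(p,a,.14,R,t)+back(p,b,.14,R,t))/2,s["eef_pos"])
E
```

```text
w3 0.13563317325798463 [ 0.58457772 -0.16247024  0.13563317] [ 0.58446707 -0.16232063  0.14      ] [ 0.56193653 -0.22291977  0.29941311]
w4 0.13881807448384825 [ 0.58383412 -0.16331605  0.13881807] [ 0.58390566 -0.1629947   0.14      ] [ 0.5796165  -0.19411649  0.12384042]
w6 0.13871341291259318 [ 0.58375338 -0.16343276  0.13871341] [ 0.58393915 -0.16246364  0.14      ] [ 0.59139451 -0.12285457  0.12120056]
```

>>> play_rows(series=[-0.015,0,0,0,0,0,1,-0.04,0,0,0,0,0,1,-0.06,0,0,0,0,0,1,-0.065,-0.01,-0.002,0,0,0,1,-0.065,-0.025,-0.003,0,0,0,1,-0.065,-0.04,-0.005,0,0,0,1,-0.065,-0.055,-0.006,0,0,0,1,-0.065,-0.07,-0.006,0,0,0,1,-0.065,-0.083,-0.006,0,0,0,1,-0.065,-0.09,-0.006,0,0,0,1,-0.065,-0.09,-0.006,0,0,0,1,-0.065,-0.09,-0.006,0,0,0,1])

```text
time: 8.15
eef_pos: [0.5683, -0.2109, 0.1858]
orientation: [0.068, 0.704, -0.067, 0.704]
force: [0.4, -0.3, -1.9]
finger_gap: 0.002
```

```bash
python3 look.py wrist w7 catch_knob tray_edge;python3 look.py side s7;  python3 - <<'E'
import cv2,pickle
from h import *
s,p=pickle.load(open("s7.pkl","rb"))
c=p["color"][130:270,200:380]; cv2.imwrite("pics/s7z.png",cv2.resize(c,None,fx=4,fy=4,interpolation=cv2.INTER_CUBIC))
for d in(0,.02): print(proj(p,s["eef_pos"]+[0,0,d]))
E
python3 rel.py 0.578 -0.205 .107 1.379
```

```text
8.15 [ 0.5683 -0.2109  0.1858] [ 0.0677  0.704  -0.0672  0.7037] [ 0.38 -0.3  -1.85] [ 0.021 -0.005 -0.001  0.     0.002  0.004]
catch_knob [([81.0, 123.9], 0.6)]
tray_edge [([265.1, 134.2], 0.67)]
8.3 [ 0.5686 -0.2099  0.1861] [ 0.0669  0.704  -0.0667  0.7039] [ 0.04  0.24 -0.01] [ 0.005 -0.001  0.001 -0.001 -0.001 -0.001]
[[294.77960975 219.68335286]]
[[295.08597112 214.38215967]]
t 8.35 pos [ 0.5687 -0.2098  0.1862] F [ 0.7  -0.57 -0.29] gap -0.003
d [0.0792 0.0064 0.0082] rot [ 0.0028  0.0001 -0.0002]
[-0.35  0.41  0.03  1.19  0.    1.41]
```

View pics/s7z.png

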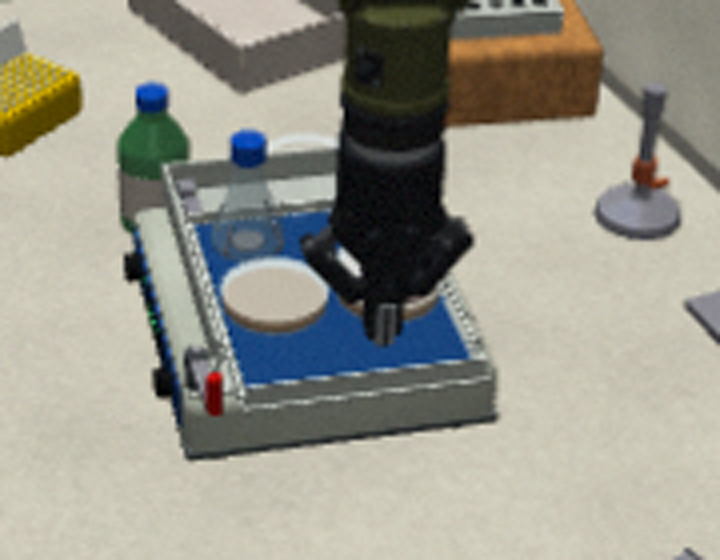

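View pics/w7.png

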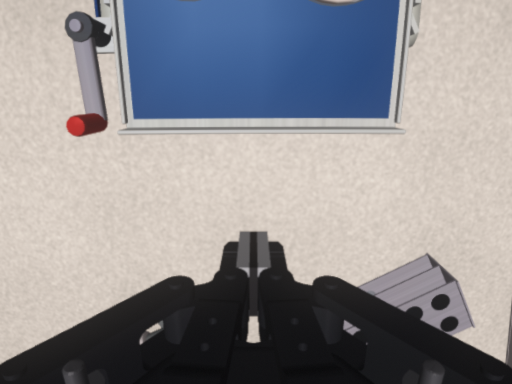

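>>> play_rows(series=[0.015,0,0.002,0,0,0,1,0.035,0.002,0.004,0,0,0,1,0.055,0.004,0.006,0,0,0,1,0.072,0.006,0.008,0,0,0,1,0.083,0.01,0.008,0,0,0,1,0.087,0.015,0.008,0,0,0,1,0.087,0.02,0.008,0,0,0,1,0.087,0.024,0.008,0,0,0,1,0.087,0.026,0.008,0,0,0,1,0.087,0.026,0.008,0,0,0,1])

```text
time: 9.18
eef_pos: [0.5822, -0.186, 0.1004]
orientation: [0.067, 0.703, -0.067, 0.705]
force: [0.7, -0.8, -0.2]
finger_gap: -0.0
```

```bash
python3 look.py wrist w8;python3 look.py side s8;  python3 - <<'E'
import cv2,pickle
from h import *
s,p=pickle.load(open("s8.pkl","rb"))
c=p["color"][160:260,240:360]; cv2.imwrite("pics/s8z.png",cv2.resize(c,None,fx=6,fy=6,interpolation=cv2.INTER_CUBIC))
E
python3 rel.py 0.584 -0.163 .099 1.379
```

```text
9.1833 [ 0.5822 -0.186   0.1004] [ 0.0666  0.7032 -0.0669  0.7047] [ 0.71 -0.84 -0.16] [-0.011  0.002  0.001 -0.    -0.006 -0.007]
9.2333 [ 0.5821 -0.1863  0.1003] [ 0.0666  0.7033 -0.067   0.7046] [ 0.3  -0.42  0.21] [-0.01   0.003 -0.004 -0.    -0.001 -0.   ]
t 9.2833 pos [ 0.5819 -0.1866  0.1002] F [-0.58 -0.71 -1.11] gap -0.001
d [ 0.0012  0.0236 -0.0023] rot [0.0021 0.0017 0.0004]
[-0.31  0.46 -0.11  0.99 -0.    1.45]
```

View pics/s8z.png

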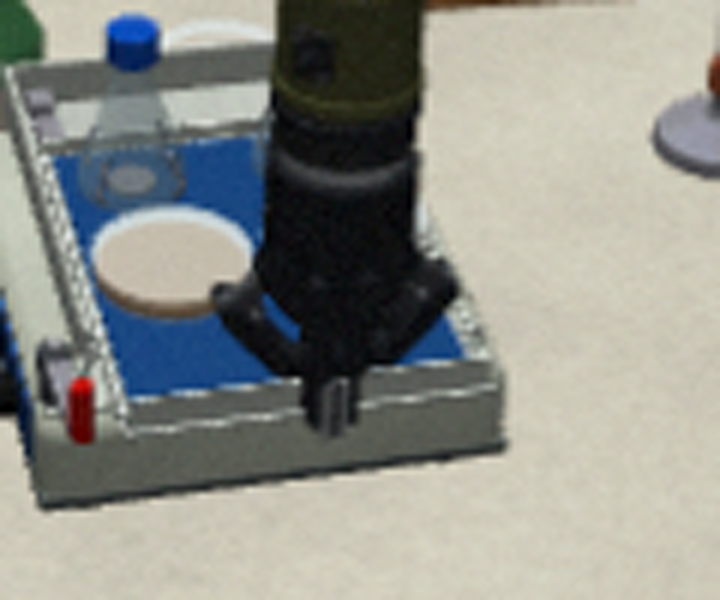

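View pics/w8.png

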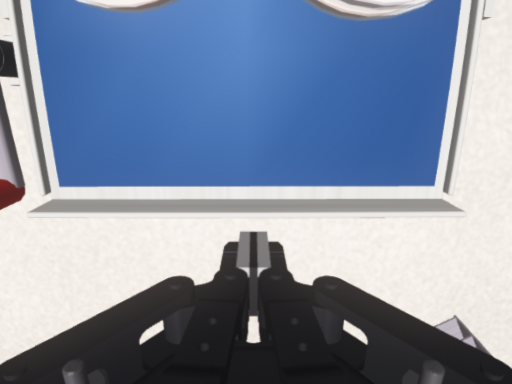

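>>> play_rows(series=[0.001,0.003,-0.001,0,0,0,1,0.001,0.006,-0.002,0,0,0,1,0.001,0.008,-0.002,0,0,0,1,0.001,0.01,-0.002,0,0,0,1,0.001,0.012,-0.002,0,0,0,1,0.001,0.014,-0.002,0,0,0,1,0.001,0.016,-0.002,0,0,0,1,0.001,0.018,-0.002,0,0,0,1,0.001,0.021,-0.002,0,0,0,1,0.001,0.024,-0.002,0,0,0,1,0.001,0.027,-0.002,0,0,0,1,0.001,0.03,-0.002,0,0,0,1])

```text
time: 10.28
eef_pos: [0.585, -0.1563, 0.0982]
orientation: [0.067, 0.704, -0.067, 0.704]
force: [-0.2, -1.6, 0.5]
finger_gap: 0.002
```

```bash
python3 look.py wrist w9;python3 look.py side s9;  python3 - <<'E'
import cv2,pickle
from h import *
s,p=pickle.load(open("s9.pkl","rb"))
c=p["color"][160:260,240:360]; cv2.imwrite("pics/s9z.png",cv2.resize(c,None,fx=6,fy=6,interpolation=cv2.INTER_CUBIC))
E
```

```text
10.2833 [ 0.585  -0.1563  0.0982] [ 0.0671  0.7039 -0.0671  0.7039] [-0.22 -1.62  0.48] [ 0.06  -0.005 -0.008 -0.004 -0.002  0.059]
10.3333 [ 0.5851 -0.1555  0.0982] [ 0.0672  0.7039 -0.0665  0.7039] [-0.85  1.56  0.57] [-0.004  0.001 -0.002  0.001  0.009 -0.013]
```

View pics/s9z.png

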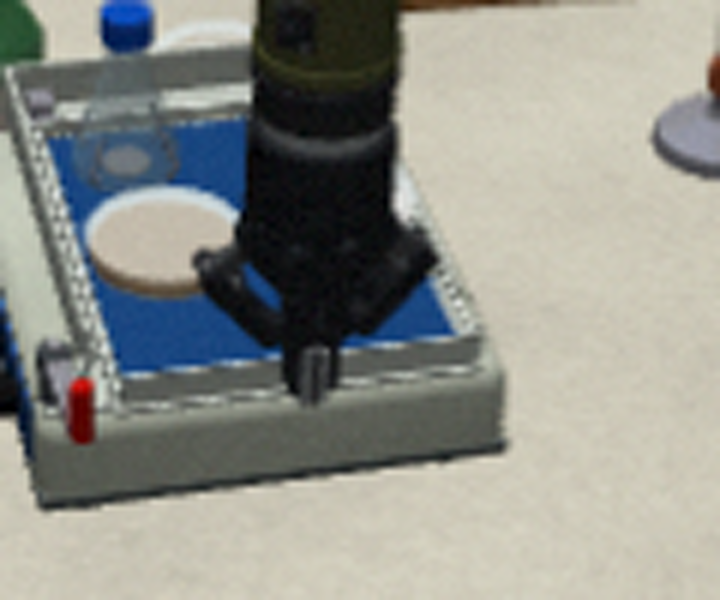

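View pics/w9.png

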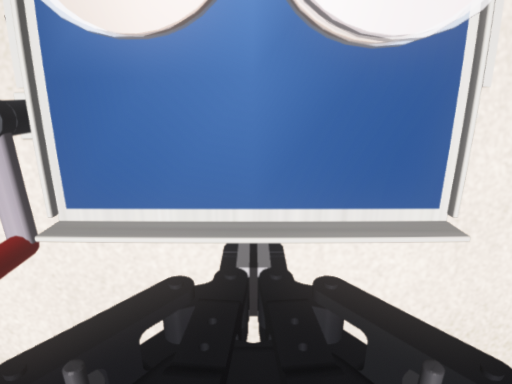

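>>> play_rows(series=[0,0.003,0,0,0,0,1,0,0.006,0,0,0,0,1,0,0.009,0,0,0,0,1,0,0.012,0,0,0,0,1,0,0.015,0,0,0,0,1,0,0.018,0,0,0,0,1,0,0.021,0,0,0,0,1,0,0.024,0,0,0,0,1,0,0.027,0,0,0,0,1,0,0.03,0,0,0,0,1,0,0.033,0,0,0,0,1,0,0.036,0,0,0,0,1])

```text
time: 11.38
eef_pos: [0.5918, -0.121, 0.0982]
orientation: [0.067, 0.704, -0.067, 0.704]
force: [-0.3, -1.8, -0.6]
finger_gap: 0.001
```

```bash
python3 look.py wrist w10;python3 look.py side s10;  python3 - <<'E'
import cv2,pickle
from h import *
s,p=pickle.load(open("s10.pkl","rb"))
c=p["color"][160:260,240:360]; cv2.imwrite("pics/s10z.png",cv2.resize(c,None,fx=6,fy=6,interpolation=cv2.INTER_CUBIC))
E
```

```text
11.3833 [ 0.5918 -0.121   0.0982] [ 0.0671  0.7039 -0.0671  0.7039] [-0.28 -1.77 -0.6 ] [ 0.06  -0.001 -0.    -0.001 -0.     0.059]
11.4333 [ 0.5919 -0.1202  0.0982] [ 0.0672  0.7039 -0.0665  0.7039] [-0.29  0.65 -0.29] [-0.003  0.     0.001  0.     0.011 -0.013]
```

View pics/s10z.png

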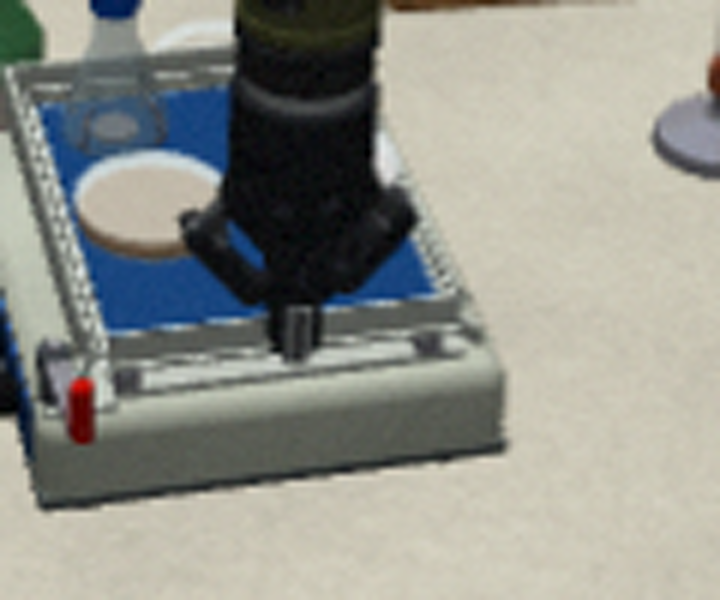

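View pics/w10.png

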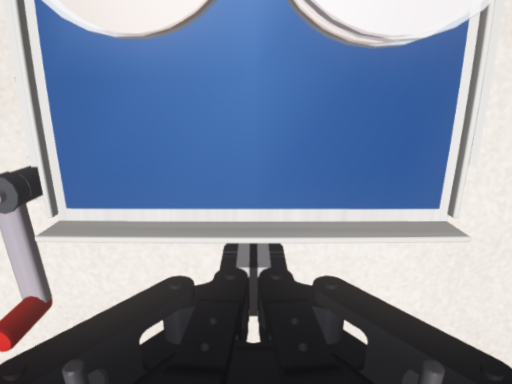

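>>> play_rows(series=[0,0.002,0,0,0,0,1,0,0.004,0,0,0,0,1,0,0.006,0,0,0,0,1,0,0.008,0,0,0,0,1,0,0.01,0,0,0,0,1,0,0.012,0,0,0,0,1,0,0.014,0,0,0,0,1,0,0.016,0,0,0,0,1,0,0.018,0,0,0,0,1,0,0.02,0,0,0,0,1,0,0.021,0,0,0,0,1,0,0.022,0,0,0,0,1])

```text
time: 12.48
eef_pos: [0.5958, -0.0992, 0.0981]
orientation: [0.067, 0.704, -0.067, 0.704]
force: [-0.1, 0.4, -0.0]
finger_gap: 0.003
```

```bash
python3 look.py wrist w11;python3 look.py side s11;  python3 - <<'E'
import cv2,pickle
from h import *
s,p=pickle.load(open("s11.pkl","rb"))
c=p["color"][160:260,240:360]; cv2.imwrite("pics/s11z.png",cv2.resize(c,None,fx=6,fy=6,interpolation=cv2.INTER_CUBIC))
E
```

```text
12.4833 [ 0.5958 -0.0992  0.0981] [ 0.0672  0.704  -0.0667  0.7039] [-0.1   0.44 -0.01] [0.021 0.003 0.002 0.    0.006 0.02 ]
12.5333 [ 0.5959 -0.0989  0.0981] [ 0.0673  0.704  -0.0666  0.7039] [0.1  0.97 0.83] [-0.002  0.     0.    -0.001 -0.    -0.003]
```

View pics/s11z.png

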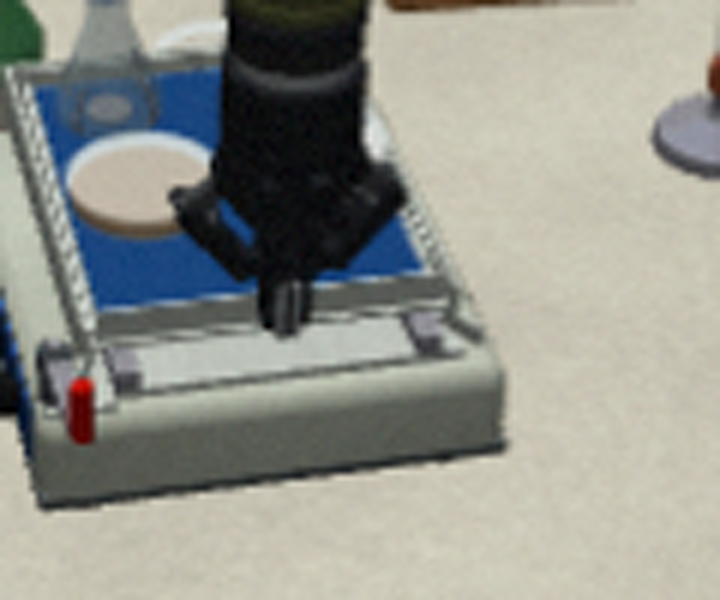

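View pics/w11.png

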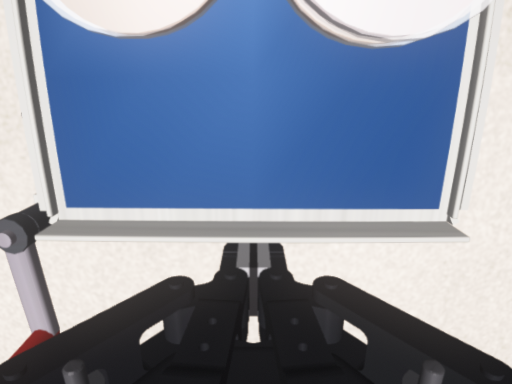

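>>> play_rows(series=[0,0.001,0,0,0,0,1,0,0.002,0,0,0,0,1,0,0.003,0,0,0,0,1,0,0.004,0,0,0,0,1,0,0.005,0,0,0,0,1,0,0.006,0,0,0,0,1,0,0.007,0,0,0,0,1,0,0.008,0,0,0,0,1])

```text
time: 13.25
eef_pos: [0.5974, -0.0918, 0.0982]
orientation: [0.067, 0.704, -0.067, 0.704]
force: [0.1, -1.8, 0.6]
finger_gap: 0.002
```

```bash
python3 look.py wrist w12
```

```text
13.25 [ 0.5974 -0.0918  0.0982] [ 0.067   0.7039 -0.0672  0.7039] [ 0.08 -1.83  0.64] [ 0.018  0.001  0.     0.002 -0.014  0.019]
```

View pics/w12.png

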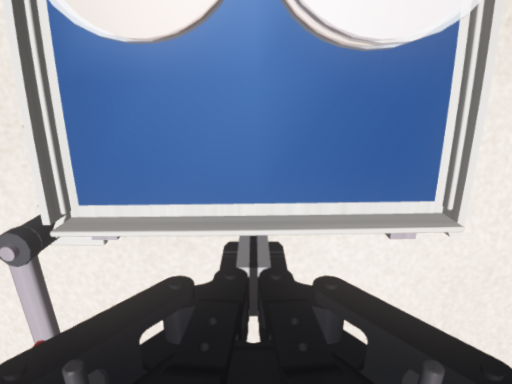

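>>> play_rows(series=[0,0.001,0,0,0,0,1,0,0.002,0,0,0,0,1,0,0.003,0,0,0,0,1,0,0.004,0,0,0,0,1,0,0.005,0,0,0,0,1])

```text
time: 13.72
eef_pos: [0.5971, -0.0899, 0.0982]
orientation: [0.065, 0.704, -0.07, 0.703]
force: [-3.8, -10.3, 1.7]
finger_gap: 0.0
```

```bash
python3 look.py wrist w13;python3 look.py side s13;  python3 - <<'E'
import cv2,pickle
from h import *
s,p=pickle.load(open("s13.pkl","rb"))
c=p["color"][160:260,240:360]; cv2.imwrite("pics/s13z.png",cv2.resize(c,None,fx=6,fy=6,interpolation=cv2.INTER_CUBIC))
E
```

```text
13.7167 [ 0.5971 -0.0899  0.0982] [ 0.0653  0.7044 -0.07    0.7033] [ -3.75 -10.31   1.75] [ 0.014 -0.001  0.001  0.001 -0.024  0.019]
13.7667 [ 0.5971 -0.09    0.0982] [ 0.0653  0.7044 -0.07    0.7033] [-3.9  -8.97  1.93] [-0.003 -0.     0.001  0.001  0.008 -0.004]
```

View pics/s13z.png

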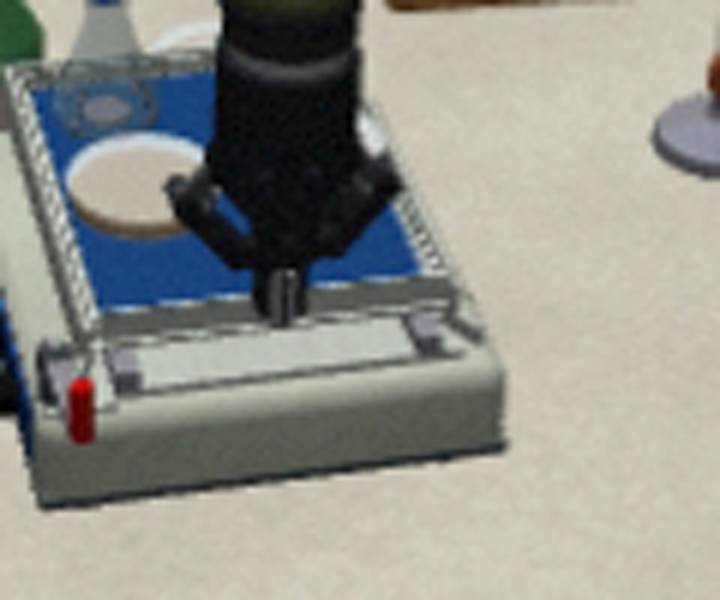

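View pics/w13.png

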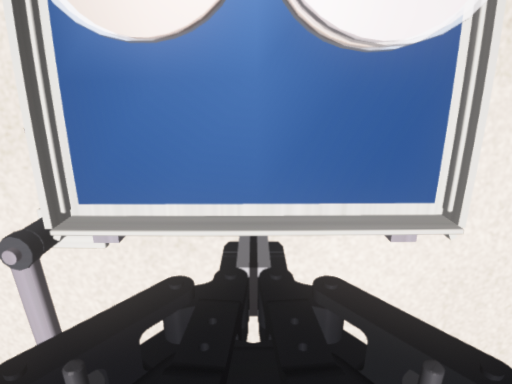

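>>> play_rows(series=[0,-0.005,0,0,0,0,1,0,-0.015,0,0,0,0,1,0,-0.03,0,0,0,0,1,-0.01,-0.045,0,0,0,0,1,-0.03,-0.06,0,0,0,0,1,-0.055,-0.075,-0.01,0,0,0,1,-0.08,-0.09,-0.03,0,0,0,1,-0.095,-0.1,-0.05,0,0,0,1,-0.1,-0.105,-0.065,0,0,0,1,-0.1,-0.105,-0.07,0,0,0,1,-0.1,-0.105,-0.07,0,0,0,1,-0.1,-0.105,-0.07,0,0,0,1])

```text
time: 14.82
eef_pos: [0.51, -0.1771, 0.1981]
orientation: [0.067, 0.704, -0.067, 0.704]
force: [0.2, -1.0, 0.1]
finger_gap: -0.001
```

```bash
python3 look.py wrist w14 catch_knob tray_edge;python3 look.py side s14;  python3 - <<'E'
import cv2,pickle
s,p=pickle.load(open("s14.pkl","rb"))
c=p["color"][140:260,220:350]; cv2.imwrite("pics/s14z.png",cv2.resize(c,None,fx=5,fy=5,interpolation=cv2.INTER_CUBIC))
E
```

```text
14.8167 [ 0.51   -0.1771  0.1981] [ 0.0674  0.7037 -0.0672  0.7041] [ 0.19 -0.97  0.13] [ 0.015  0.022  0.007 -0.004 -0.003  0.   ]
catch_knob [([185.8, 153.9], 0.78)]
tray_edge [([351.8, 37.9], 0.65)]
14.9667 [ 0.5103 -0.1766  0.1974] [ 0.067   0.7042 -0.0667  0.7036] [-0.57  0.25 -0.27] [ 0.006  0.005 -0.001  0.003 -0.002  0.001]
```

View pics/s14z.png

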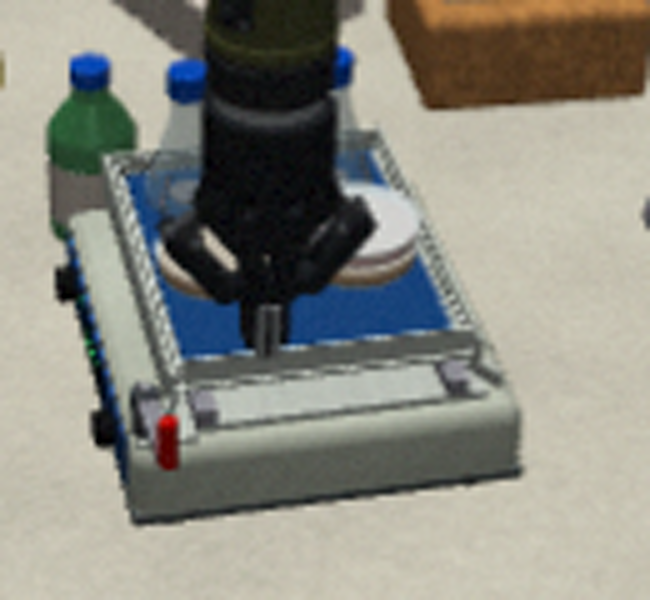

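View pics/w14.png

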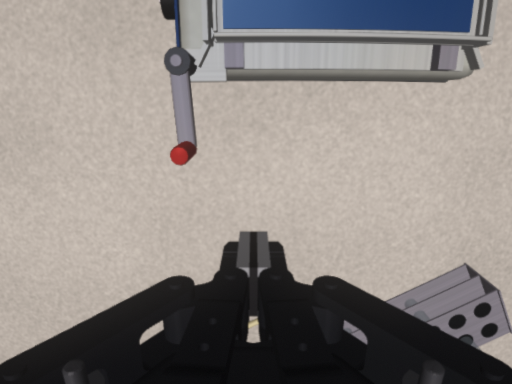

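```bash
python3 - <<'E'
import pickle
from h import *
s,p=pickle.load(open("w14.pkl","rb")); R,t=wristRt(p,s)
k=back(p,(180,155),.15,R,t); pv=back(p,(178,60),.13,R,t)
a=back(p,(211,40),.132,R,t); b=back(p,(489,43.5),.132,R,t)
print("knob",k,"piv",pv,"edge",a,b,(a+b)/2,np.linalg.norm(a-b),np.degrees(np.arctan2(*(a-b)[1::-1]))-90)
e=(a-b)/np.linalg.norm(a-b); ex=np.array([e[1],-e[0]]); ey=e[:2]
for n,X in("knob",k),("piv",pv):
    d=X[:2]-((a+b)/2)[:2]; print(n,"shaker", d@ex-.13, d@ey)
d=k-pv; print(np.linalg.norm(d[:2]), "th",np.arctan2(-d[:2]@ey,-d[:2]@ex))
E
```

```text
knob [ 0.46725999 -0.13366285  0.15      ] piv [ 0.47733036 -0.07058484  0.13      ] edge [ 0.50310833 -0.06276056  0.132     ] [ 0.69527439 -0.09884143  0.132     ] [ 0.59919136 -0.08080099  0.132     ] 0.1955239742834304 79.36601864033193
knob shaker -0.20629987421573087 0.11991076229192041
piv shaker -0.14244683166448316 0.12165339519355592
0.06387681748867358 th 0.027284533025858947
```

```bash
python3 rel.py 0.432 -0.127 .106 1.382
```

```text
t 15.0167 pos [ 0.5103 -0.1765  0.1973] F [-0.08 -0.34 -0.3 ] gap -0.002
d [ 0.0914  0.0339 -0.0861] rot [-0.0004 -0.0011 -0.0003]
[-0.33  0.29 -0.12  1.16  0.    1.43]
```

>>> play_rows(series=[0,0.005,-0.015,0,0,0,1,0,0.013,-0.035,0,0,0,1,0,0.022,-0.056,0,0,0,1,0,0.03,-0.076,0,0,0,1,0.01,0.034,-0.086,0,0,0,1,0.03,0.034,-0.086,0,0,0,1,0.05,0.034,-0.086,0,0,0,1,0.07,0.034,-0.086,0,0,0,1,0.085,0.034,-0.086,0,0,0,1,0.091,0.034,-0.086,0,0,0,1,0.091,0.034,-0.086,0,0,0,1])

```text
time: 15.93
eef_pos: [0.4306, -0.1265, 0.1055]
orientation: [0.067, 0.705, -0.067, 0.703]
force: [-0.1, -0.2, -1.0]
finger_gap: 0.0
```

```bash
python3 look.py wrist w15; python3 look.py side s15;  python3 - <<'E'
import cv2,pickle
s,p=pickle.load(open("s15.pkl","rb"))
c=p["color"][160:260,220:340]; cv2.imwrite("pics/s15z.png",cv2.resize(c,None,fx=6,fy=6,interpolation=cv2.INTER_CUBIC))
E
```

```text
15.9333 [ 0.4306 -0.1265  0.1055] [ 0.0671  0.7053 -0.0666  0.7026] [-0.09 -0.18 -0.98] [-0.003 -0.024  0.042  0.03  -0.001  0.   ]
15.9833 [ 0.4315 -0.1269  0.1066] [ 0.067   0.7046 -0.0668  0.7033] [ 0.28 -0.82  1.04] [-0.003 -0.019  0.033  0.01  -0.    -0.   ]
```

View pics/s15z.png

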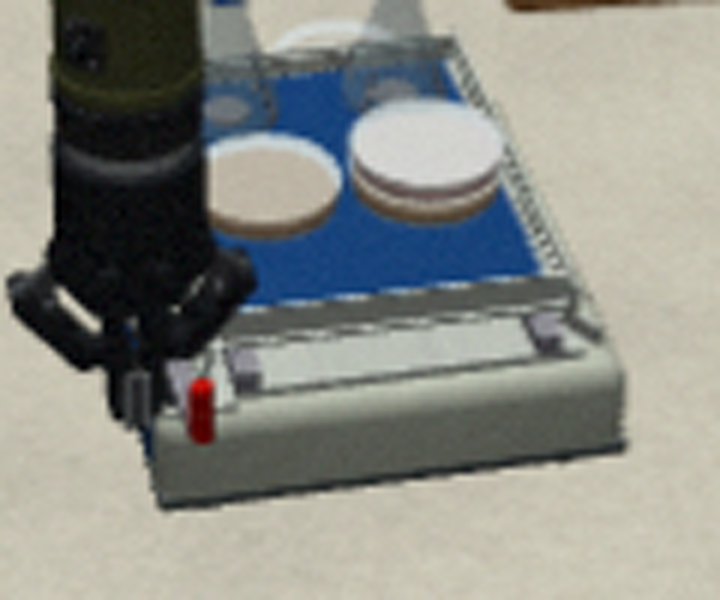

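View pics/w15.png

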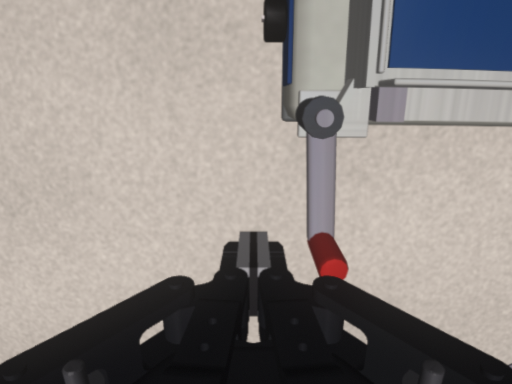

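```bash
python3 - <<'E'
import numpy as np
th0=.05; L=.065
K=lambda t:L*np.array([-np.cos(t),-np.sin(t)])
c0=K(th0)+np.array([0,.0365])
for t in [.05,.2,.35,.5,.65,.8,.95,1.1,1.25,1.4,1.5,1.571]:
    C=K(t)-.020*np.array([np.sin(t),-np.cos(t)]); d=C-c0; print(t,"y %.3f z %.3f"%(d[0],-d[1]))
E
```

```text
0.05 y -0.001 z 0.017
0.2 y -0.003 z 0.027
0.35 y -0.003 z 0.037
0.5 y -0.002 z 0.047
0.65 y 0.001 z 0.057
0.8 y 0.005 z 0.066
0.95 y 0.011 z 0.074
1.1 y 0.018 z 0.082
1.25 y 0.025 z 0.089
1.4 y 0.034 z 0.094
1.5 y 0.040 z 0.097
1.571 y 0.045 z 0.098
```

>>> play_rows(series=[0,0,0.005,0,0,0,1,0,0,0.01,0,0,0,1,-0.001,-0.001,0.014,0,0,0,1,-0.001,-0.001,0.018,0,0,0,1,-0.001,-0.002,0.022,0,0,0,1,-0.001,-0.003,0.027,0,0,0,1,-0.001,-0.003,0.032,0,0,0,1,-0.001,-0.003,0.037,0,0,0,1,-0.001,-0.003,0.042,0,0,0,1,-0.001,-0.002,0.047,0,0,0,1,-0.001,0,0.052,0,0,0,1,-0.001,0.001,0.057,0,0,0,1])

```text
time: 17.03
eef_pos: [0.4886, -0.1371, 0.1082]
orientation: [0.067, 0.704, -0.067, 0.704]
force: [-2.0, 0.3, -0.6]
finger_gap: 0.003
```

```bash
python3 look.py wrist w16
```

```text
17.0333 [ 0.4886 -0.1371  0.1082] [ 0.0669  0.7038 -0.0673  0.704 ] [-1.96  0.32 -0.58] [ 0.033  0.093  0.139  0.043 -0.001  0.033]
```

View pics/w16.png

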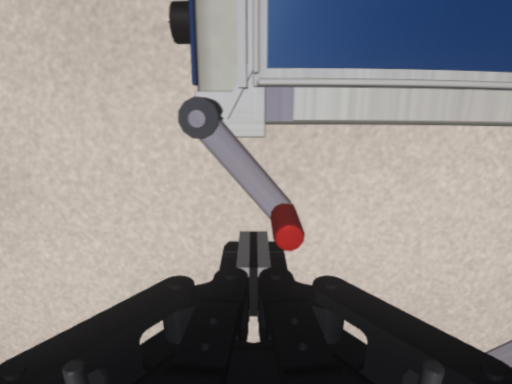

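>>> play_rows(series=[0,0.002,0.005,0,0,0,1,0,0.004,0.009,0,0,0,1,0,0.007,0.013,0,0,0,1,0,0.01,0.017,0,0,0,1,0,0.013,0.021,0,0,0,1,0,0.017,0.025,0,0,0,1,0,0.021,0.029,0,0,0,1,0,0.024,0.032,0,0,0,1,0,0.028,0.034,0,0,0,1,0,0.032,0.037,0,0,0,1,0,0.036,0.039,0,0,0,1,0,0.039,0.04,0,0,0,1])

```text
time: 18.08
eef_pos: [0.535, -0.1058, 0.1083]
orientation: [0.067, 0.704, -0.067, 0.704]
force: [-0.4, -1.3, 0.0]
finger_gap: -0.0
```

```bash
python3 look.py wrist w17
```

```text
18.0833 [ 0.535  -0.1058  0.1083] [ 0.067   0.7038 -0.067   0.704 ] [-0.38 -1.32  0.03] [ 0.063  0.016  0.022  0.01  -0.003  0.063]
```

View pics/w17.png

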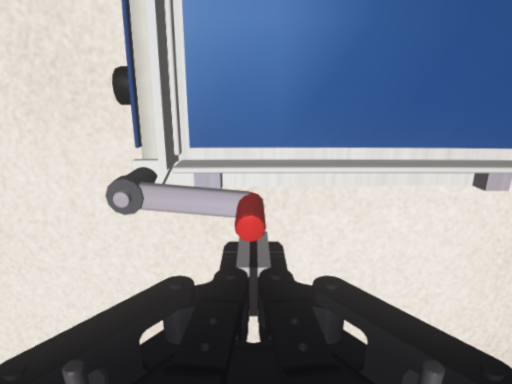

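>>> play_rows(series=[0,0.0015,0,0,0,0,1,0,0.003,0,0,0,0,1,0,0.0045,0,0,0,0,1,0,0.006,0,0,0,0,1,0,0.007,0,0,0,0,1])

```text
time: 18.55
eef_pos: [0.536, -0.1001, 0.1084]
orientation: [0.067, 0.704, -0.068, 0.704]
force: [0.2, -3.9, -0.5]
finger_gap: -0.001
```

```bash
python3 look.py wrist w18
```

```text
18.55 [ 0.536  -0.1001  0.1084] [ 0.0665  0.7037 -0.0679  0.7041] [ 0.17 -3.9  -0.55] [ 0.018 -0.001  0.002  0.001 -0.024  0.021]
```

View pics/w18.png

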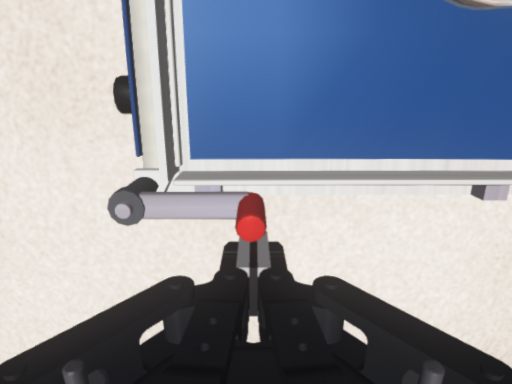

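>>> play_rows(series=[0,0.001,0,0,0,0,1,0,0.002,0,0,0,0,1,0,0.003,0,0,0,0,1])

```text
time: 18.85
eef_pos: [0.536, -0.1, 0.1085]
orientation: [0.065, 0.704, -0.07, 0.704]
force: [-1.6, -13.3, -0.6]
finger_gap: -0.001
```

```bash
python3 look.py wrist w19
```

```text
18.85 [ 0.536  -0.1     0.1085] [ 0.065   0.7039 -0.0705  0.7038] [ -1.58 -13.35  -0.61] [ 0.015 -0.     0.001  0.    -0.026  0.021]
```

Hard stop at 13 N with no further travel. Retreat and look.

>>> play_rows(series=[0,-0.006,0,0,0,0,1,0,-0.02,0,0,0,0,1,0,-0.04,0,0,0,0,1,-0.01,-0.06,0,0,0,0,1,-0.03,-0.08,0,0,0,0,1,-0.05,-0.095,0,0,0,0,1,-0.07,-0.1,0,0,0,0,1,-0.09,-0.1,0,0,0,0,1,-0.11,-0.1,0,0,0,0,1,-0.12,-0.1,0,0,0,0,1,-0.12,-0.1,0,0,0,0,1,-0.12,-0.1,0,0,0,0,1])

```text
time: 19.9
eef_pos: [0.5177, -0.1942, 0.228]
orientation: [0.067, 0.704, -0.067, 0.704]
force: [-0.1, 0.3, -1.4]
finger_gap: -0.002
```

```bash
python3 look.py wrist w20 catch_knob tray_edge;python3 look.py side s20 catch_knob tray_edge;  python3 - <<'E'
import cv2,pickle
s,p=pickle.load(open("s20.pkl","rb"))
c=p["color"][140:260,220:350]; cv2.imwrite("pics/s20z.png",cv2.resize(c,None,fx=5,fy=5,interpolation=cv2.INTER_CUBIC))
E
```

```text
19.9 [ 0.5177 -0.1942  0.228 ] [ 0.0672  0.7038 -0.0667  0.7041] [-0.09  0.32 -1.37] [ 0.003  0.017 -0.037 -0.007 -0.004 -0.   ]
catch_knob [([252.3, 44.7], 0.66)]
tray_edge [([328.1, 26.7], 0.79)]
20.05 [ 0.5166 -0.1939  0.2266] [ 0.0673  0.7049 -0.0665  0.7029] [ 1.03  0.26 -0.05] [-0.001  0.002  0.003  0.001 -0.003  0.002]
catch_knob [([268.7, 211.7], 0.48)]
tray_edge [([288.2, 210.1], 0.97)]
```

View pics/s20z.png

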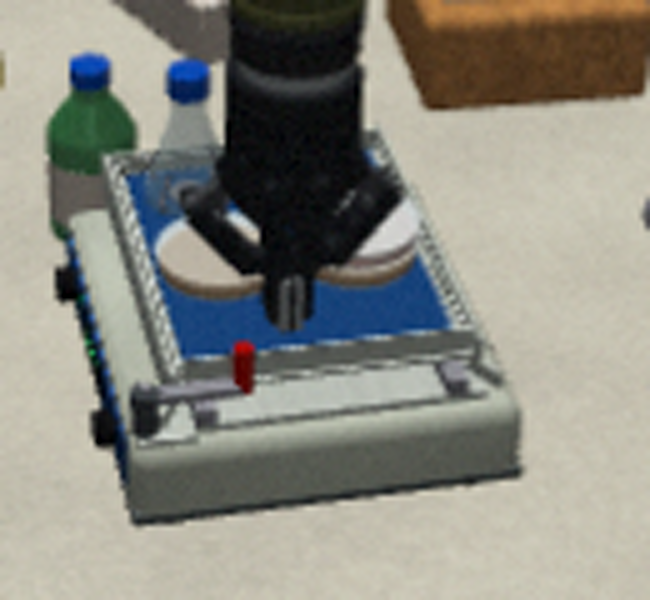

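View pics/w20.png

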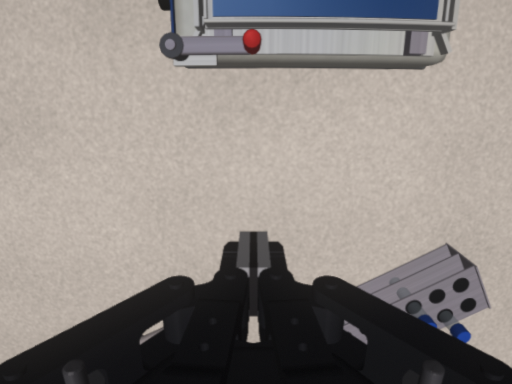

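```bash
python3 - <<'E'
import pickle
from h import *
s,p=pickle.load(open("s20.pkl","rb"))
for q in ([.6217,.0419,1.3756],[.6235,.0469,1.382]):
  for z in(.218,.226): print(proj(p,sh2w(q,[[.09,.052,z],[.09,-.052,z]])).round(1).tolist())
E
python3 look.py top t20; python3 - <<'E'
import cv2
c=cv2.imread("pics/t20.png")[80:220,180:360]; cv2.imwrite("pics/t20z.png",cv2.resize(c,None,fx=4,fy=4,interpolation=cv2.INTER_CUBIC))
E
```

```text
[[257.4, 153.4], [286.3, 150.7]]
[[257.4, 151.4], [286.4, 148.7]]
[[257.2, 152.7], [286.0, 149.9]]
[[257.2, 150.7], [286.1, 147.9]]
20.2 [ 0.5169 -0.1942  0.2271] [ 0.0673  0.7047 -0.0667  0.7032] [-0.43 -0.31  0.17] [-0.002 -0.001  0.009  0.002 -0.002 -0.001]
```

View pics/t20z.png

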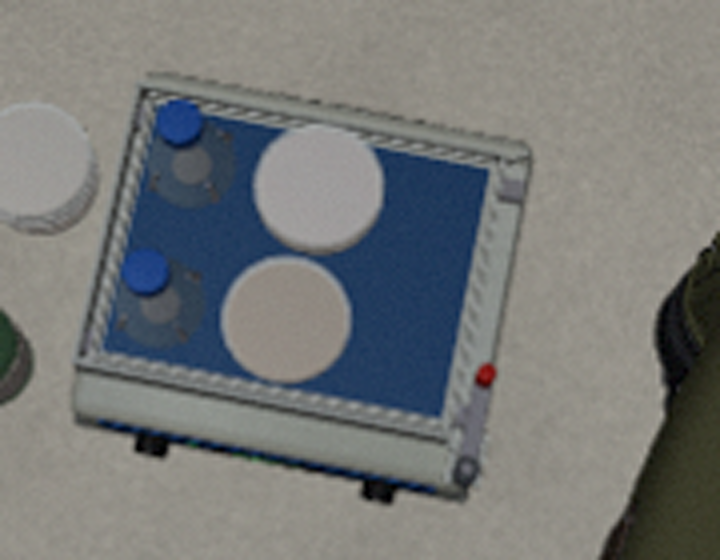

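Platform home and low (cap at row ≈154, which matches the dropped height), lever across behind the edge, dishes in place, arm clear.

```bash
python3 -c "
from bench import order
print(order.hand_in())"
```

```text
the job is handed in; nothing more can be done
None
```

I pushed the platform home with the shut fingertips on its upturned edge, swung the catch fully closed by its knob, backed off, and handed the job in at about 20 s of the 53 s allowed.

- **Platform:** It dropped into the notches, and a further push met a hard stop at about 10 N. In the wrist picture its edge looked about 5% smaller, which fits the 8 mm drop. A flask cap in the side view matched the seated height. I judged level from the pictures and did not measure it separately.
- **Catch:** The lever stopped at about 13 N with no further travel. The last pictures show it lying parallel behind the pushing edge.
- **Surroundings:** The dishes stand where they were on the platform. I saw nothing else disturbed in the shaker area, and did not check the far bystanders one by one.

**What went wrong on the way:** The fingertips end about 20 mm short of the reported TCP. Because of this my first approach, at reported z = 0.121, passed over the pushing edge and above the mat. The platform did not move, the pictures showed no contact, and the force readings stayed within about 1.3 N (noise is around 1 N). I lifted out, came back about 23 mm lower, and pushed normally from there.

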